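Set up a scan: reference rod in its cup, lid held half open

TASK

Get the scan box ready for a shot: take the reference rod (steel, white tip) from its sloping rest, stand it upright, white tip up, in the aluminium holder cup and let go of it. Then lift the box's hinged lid and hold it open at 45 degrees; the lid falls shut if let go, so finish while still holding it there, steady. Leave everything else on the table where it is.

Things in the scene. Friction and masses are not known exactly. Their poses are not given: they have to be found in the camera images.
- rod: Reference rod: a straight steel rod 14 mm in diameter with a round-nosed white plastic tip of the same diameter on its upper end, 35 mm long; 200 mm long overall, about 0.16 kg. Origin at the centre of its plain foot; its z axis runs along the rod to the white tip (z = 200 mm). At the start it leans in the sloping rest at 40 degrees from vertical, held only by its weight, foot down; its lower 115 mm lie in the rest's trough, the rest of it is free all round.
- rest: Black sloping rest, fixed to the table; base 150 x 60 x 10 mm, origin at the centre of its underside. The rod leans in its open trough (24 mm wide outside, its side walls end 4 mm above the rod's axis) in the rest's x-z plane, its white tip towards the rest's +x (away from the robot) and up; the foot starts at (-60, 0, 25) mm in the rest's frame. Lift the rod straight up to free it.
- cup: Aluminium holder cup, loose, 0.7 kg: foot 60 mm across, body 40 mm across, 75 mm high; one round bore 24 mm across, 60 mm deep (its floor is 15 mm above the table). Origin at the centre of its underside, z up. A rod standing in it may lean up to about 10 degrees.
- cup_in (a point): Centre of the floor of the cup's bore.
- cup_rim (a point): Centre of the cup's mouth, 75 mm above the table.
- box: Grey scan box fixed to the table, 200 (its x) x 220 (its y) x 90 mm high, origin at the centre of its underside; a casting is bolted inside, below the rim. Its x axis points from the hinge side (the side nearest the robot) to the side facing the scanner.
- lid_hinge (a point): Middle of the lid's hinge axis: on the box's rim on the side nearest the robot, 100 mm from the box's centre towards -x of the box, 90 mm above the table. The hinge axis runs along the box's y axis.
- lid_handle (a point): Middle of the grip bar of the lid's handle: a round bar 12 mm in diameter, 100 mm long, along the box's y axis, on two legs of the same thickness at its ends; its axis is 35 mm above the lid's top face and 160 mm from the hinge, so 131 mm above the table with the lid shut. Moves with the lid.
- lid (a joint): Angle of the lid in rad: 0 shut, growing as the lid's far edge (the side facing away from the robot) rises and swings back towards the robot; 0.785 is 45 degrees, stop at 1.75. The lid is a flat 200 x 220 x 6 mm plate of about 0.35 kg (up to 35 % more or 20 % less) on a nearly free hinge: it falls shut when let go below upright.
- tape: Bystander, to be left where it is: a roll of clear tape lying flat, 64 mm across, 20 mm high. Origin at the middle of its underside.
- torch: Bystander, to be left where it is: a black pocket torch lying down, 160 mm long, 32 mm thick. Origin at the middle of its underside.
- marker: Bystander, to be left where it is: a marker pen lying down, 135 mm long, 18 mm thick. Origin at the middle of its underside.
- mouse: Bystander, to be left where it is: a black computer mouse, about 100 x 60 x 32 mm. Origin at the middle of its underside.
- mug: Bystander, to be left where it is: a white mug, 80 mm across, 90 mm high. Origin at the middle of its underside.
- casting: Bystander, to be left where it is: a ribbed rust-brown casting, 84 mm across, 66 mm high. Origin at the middle of its underside.
- spanner: Bystander, to be left where it is: a spanner lying flat, 160 mm long. Origin at the middle of its underside.
Mind the look-alikes: they are no part of the job. Of the things that look like the cup, the middle-sized one is meant.

How it is judged:
By the outcome, as a careful person would: the job done as asked, in the order asked, and still so for the second after the job is handed in, while the arm keeps its last pose, push and grip.
It also fails if it takes over 54 s, if anything falls off the work surface, if the arm or the gripper's body presses on something with over 40 N, if the wrist force passes 120 N, or if a joint passes its speed limit or range.

ROBOT

A 6-joint arm with a two-finger parallel gripper is mounted at the origin on the work surface. World frame = base frame: x ahead of the robot, y to its left, z up, the work surface at z = 0. Lengths are in mm, angles in rad, forces in N, time in s.
With the tool pointing down it reaches from about 300 to 875 mm from the base axis. Payload 4.2 kg.
Tool frame: the origin (TCP) lies midway between the tips of the shut fingers; the grasp point (between the pads) lies 19 mm behind it (ctrl.grip_point_offset is the distance from the TCP to the grasp point, in mm); z points along the fingers, y is the line along which they close (so a half turn about z gives the same grasp; the last joint's range is limited). The gripper opens to 85 mm and grips with 20 to 120 N. Pads are 22 mm wide; open, the fingers measure 114 mm over their backs; the gripper's body (76 mm by 85 mm) begins 54 mm behind the grasp point. The pads swing forward as they close: fully open they stand 13 mm farther back than shut.
Start: joints at [-1.196, 0.32, 1.565, -0, 1.257, -0.02], TCP at [221.163, -530.781, 231.338] pointing down, gripper open.
Joint ranges: [-3.11, 3.11], [-0.84, 2.01], [0.21, 2.61], [-1.34, 4.49], [0.05, 2.63], [-2.56, 2.56]. Speed limits (rad/s): [2.57, 2.57, 3.14, 3.14, 3.14, 3.14].

INTERFACE

Orientations are given as a unit quaternion [w, x, y, z].
In Python, from cell import ctrl gives the robot as it stands.
- The arm moves only by the tool play_rows, never from a script. Its argument "commands" is a list of rows, each an object of numbers: "dx", "dy", "dz": the shift along the tool's x, y, z scaled (see below); "wx", "wy", "wz": the turn, a rotation vector about the tool's x, y, z scaled (see below). In form: [{"dx": .., "dy": .., "dz": .., "wx": .., "wy": .., "wz": ..}, ...]. A call has 1 to 12 rows; each row is the pose to reach, as a shift and turn from the pose commanded when the call began, along the tool's axes at that moment; what a row does not reach only later rows make up. The controller multiplies each number of a shift by 300 mm and each number of a turn by 90 degrees. A row lasts 1/10 s, in which the tool goes at most 50 mm and 8.59 degrees, less where a joint would pass 70% of its speed; a pose out of reach is approached as far as the arm can. A call with a number of a shift or a turn outside -1 to 1 is refused whole. A call with a gripper value outside its range is refused whole. "grip" is the gripper's target within -1 to 1 (fully open at 1, half-way at 0, shut at -1), set as the call begins (left out, the last holds). The fingers move at their own pace and stop on an object; "grip_force" is the grip in N (left out, the last holds). Time passes only in rows, so rows that repeat a pose let the fingers close. It gives the time, the measured TCP pose, the force, the opening and the grip force at its end, in the units of the state.
- ctrl.get_obs(): the state, without advancing time (a new reading comes with each control period).
- ctrl.capture(name): name is "scene" or "top" or "wrist"; returns (picture, depth): 480x640x3 uint8, red, green, blue; 480x640 float32, mm along the optical axis (not along the pixel's ray), 0 where there is no reading.
- ctrl.calibration(name): a dict with "fx", "fy", "cx", "cy" (pixels), "cam_to_world" (4x4, takes a point from camera to world coordinates). Camera axes: x right, y up, looking along -z (the intrinsics and any distortion apply to the point x, -y, -z); pixel columns grow to the right and rows downward; lengths in mm; the calibration is good to about 2 mm. A picture is of the moment at which its call begins: read the wrist's pose just before it. calibration takes no time and is no camera call; for the wrist camera it gives the pose at the moment of the call.
- ctrl.job_done(): hands the job in; it is judged then, once.
The state is a dict: "t": time; "joint_positions": joint angles; "joint_vel": joint speeds; "effort": joint torques, N m; "tcp_pos": TCP position; "eef_rot": TCP orientation; "contact_force": force on the tool from outside, world axes, zero at the start; "wrist_torque": the same for the moment, N m; "gripper_width": opening from 0.0 (shut) to 1.0 (fully open); "gripper_force": force on a finger pad.
Only numpy, scipy, OpenCV 4.12 (cv2) and the standard library are available. Lean on these libraries where they do the work, as an engineer would, in place of code of your own. Each camera call takes 0.05 s, during which the arm holds its last target. There are 200 camera calls.

## Working session

There is one attempt and no reset: what is moved stays moved. The work goes in short steps, Python scripts to look and compute and a tool call to move; the robot and the scene stay as the last step left them, time stands still between calls to the robot, and variables do not carry over. Pictures are saved under pics/ and viewed, at most 13 in all, crops included, and the job is handed in when it is done.

Besides the shell and the picture viewer there is one more tool, called after "Call:" by a JSON object that holds its "api" and its "payload". play_rows: Moves the arm, as the interface text tells. Its arguments: {"type":"object","properties":{"commands":{"type":"array","items":{"type":"object","properties":{"dx":{"type":"number","minimum":-1,"maximum":1},"dy":{"type":"number","minimum":-1,"maximum":1},"dz":{"type":"number","minimum":-1,"maximum":1},"wx":{"type":"number","minimum":-1,"maximum":1},"wy":{"type":"number","minimum":-1,"maximum":1},"wz":{"type":"number","minimum":-1,"maximum":1}}}},"grip":{"type":"number"},"grip_force":{"type":"number"}},"required":["commands"]}

```bash
mkdir -p pics; cat > h.py <<'E'
import numpy as np, cv2
from cell import ctrl
def cap(n,f):
    c=ctrl.calibration(n); p,d=ctrl.capture(n)
    cv2.imwrite(f'pics/{f}.png',p[:,:,::-1]); np.savez(f'{f}.npz',p=p,d=d,**{k:np.array(c[k]) for k in('fx','fy','cx','cy','cam_to_world')})
    print(n,{k:v for k,v in c.items() if k!='cam_to_world'},np.round(c['cam_to_world'],3).tolist())
def cloud(f):
    z=np.load(f+'.npz'); d=z['d']; v,u=np.mgrid[:480,:640]
    P=np.stack([(u-z['cx'])/z['fx']*d,-(v-z['cy'])/z['fy']*d,-d,np.ones_like(d)],-1)@z['cam_to_world'].T
    P=P[...,:3]; P[d==0]=np.nan
    return P,z['p']
E
python3 -c "
from h import *
cap('scene','s0');cap('top','t0');print(ctrl.get_obs())"
```

```text
scene {'fx': 497.38801306786377, 'fy': 497.38801306786377, 'cx': 317.449284724238, 'cy': 242.18580491923046} [[0.494, -0.676, 0.547, 1174.917], [0.869, 0.397, -0.295, -307.885], [-0.017, 0.621, 0.784, 974.644], [0.0, 0.0, 0.0, 1.0]]
top {'fx': 450.31101951252384, 'fy': 450.31101951252384, 'cx': 323.6527784890385, 'cy': 248.81897105453947} [[0.017, 0.984, -0.177, 377.073], [-1.0, 0.02, 0.016, 19.052], [0.02, 0.176, 0.984, 1146.717], [0.0, 0.0, 0.0, 1.0]]
{'t': 0.1, 'joint_positions': array([-1.19600634e+00,  3.20209528e-01,  1.56555248e+00, -8.93112538e-06,
        1.25745499e+00, -2.00045867e-02]), 'joint_vel': array([-1.33403936e-03, -1.95084457e-03, -3.72901198e-03, -7.10842120e-04,
        9.16859095e-04, -8.37075589e-05]), 'effort': array([ 3.77935430e-04, -4.16408229e+01, -2.34703088e+01, -1.63970872e-04,
        4.90983992e-03, -6.57082964e-06]), 'tcp_pos': array([ 220.98894864, -530.3571282 ,  230.57872226]), 'eef_rot': array([-7.98681196e-04,  9.80579743e-01,  1.96119116e-01, -1.47500021e-04]), 'contact_force': array([ 0.23416342,  0.06131133, -0.20297281]), 'wrist_torque': array([ 0.01060795,  0.0234612 , -0.00973151]), 'gripper_force': 0.0, 'gripper_width': 1.0025733728164379}
```

View pics/t0.png

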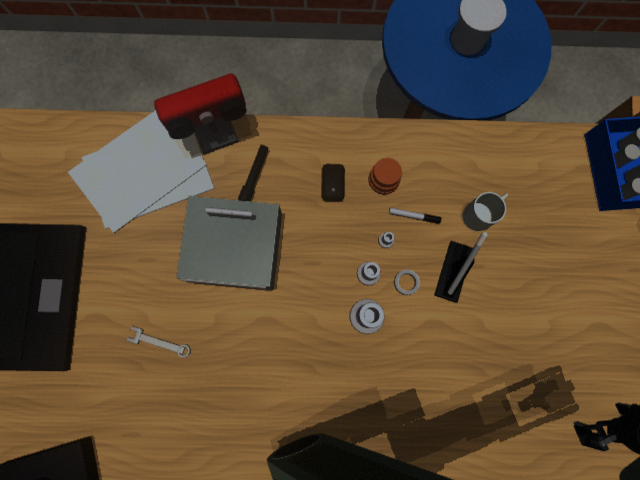

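View pics/s0.png

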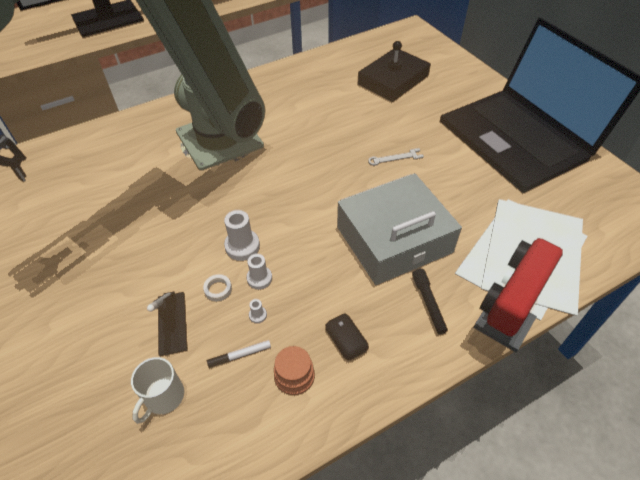

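The top view shows the rest and rod at about (465,265), the middle cup at (369,272), and the box with its handle at (230,212). Next I'll measure them from the depth.

```bash
python3 - <<'E'
from h import *
for f,R in (('t0',{'rod':(440,225,495,305),'cup':(352,255,386,290),'box':(170,190,290,295),'handle':(200,203,258,220)}),('s0',{'rod':(140,280,195,355),'cup':(240,245,278,292),'box':(330,170,465,290),'handle':(385,208,440,240)})):
    P,p=cloud(f)
    hsv=cv2.cvtColor(p,cv2.COLOR_RGB2HSV)
    def S(k): 
        a=R[k]; return P[a[1]:a[3],a[0]:a[2]].reshape(-1,3), hsv[a[1]:a[3],a[0]:a[2]].reshape(-1,3)
    q,_=S('cup'); m=abs(q[:,2]-75)<6; q=q[m]; print(f,'cup n',len(q), 'minmax mid',(q.min(0)+q.max(0))/2,np.ptp(q,0),'z',np.median(q[:,2]))
    if len(q)>5: print(' circ',cv2.minEnclosingCircle(q[:,:2].astype(np.float32)))
    q,_=S('box'); m=(abs(q[:,2]-96)<6); print('box',m.sum(),cv2.minAreaRect(q[m][:,:2].astype(np.float32)),np.median(q[m][:,2]))
    q,_=S('handle'); m=(q[:,2]>122)&(q[:,2]<150); q=q[m]
    if m.sum()>5: print('handle',m.sum(),cv2.minAreaRect(q[:,:2].astype(np.float32)),q[:,2].max(),np.median(q[:,2]))
    q,c=S('rod'); 
    m=(q[:,2]>20)&(c[:,2]>70)&(c[:,1]<60); q=q[m]; print('rod',len(q),q[:,2].max())
    for z0 in range(20,200,20):
        s=q[(q[:,2]>=z0)&(q[:,2]<z0+20)]
        if len(s): print(z0,len(s),np.round(np.median(s,0),1))
    q,c=S('rod'); m=(abs(q[:,2]-10)<5)&(c[:,2]<60); print('rest',m.sum(),cv2.minAreaRect(q[m][:,:2].astype(np.float32)))
E
```

```text
t0 cup n 142 minmax mid [ 521.48990675 -113.7367998    74.25478732] [37.12102209 38.28852137 10.47766554] z 74.26311856642985
 circ ((521.5506591796875, -114.35498809814453), 20.087448120117188)
box 7583 ((581.182861328125, 229.22055053710938), (221.3730926513672, 205.85195922851562), 85.74996185302734) 95.58064798291844
handle 253 ((643.0201416015625, 223.43785095214844), (109.27650451660156, 12.745171546936035), 85.73310852050781) 141.39457316195205 135.02911341407423
rod 290 183.7100688763967
20 15 [ 474.6 -314.9   35.6]
40 29 [ 487.7 -319.9   50.3]
60 32 [ 503.  -324.3   69.7]
80 31 [ 517.8 -329.2   89. ]
100 37 [ 534.1 -334.4  109.6]
120 36 [ 551.7 -340.2  131.3]
140 45 [ 568.6 -344.9  152.2]
160 59 [ 584.5 -349.7  170.9]
180 6 [ 592.  -352.1  181.2]
rest 766 ((558.6522216796875, -344.6040954589844), (70.67979431152344, 209.8761749267578), 67.74153900146484)
s0 cup n 159 minmax mid [ 523.41683752 -114.45108079   73.76822667] [39.85864439 38.85018134  9.26796189] z 74.32352234074733
 circ ((523.7826538085938, -113.99851989746094), 20.714500427246094)
box 5861 ((582.906982421875, 229.32479858398438), (223.7058868408203, 207.6893768310547), 85.22715759277344) 95.8005043075965
handle 263 ((644.6846313476562, 223.74725341796875), (112.43029022216797, 13.778305053710938), 86.67394256591797) 140.09519357432362 134.7673719386097
rod 147 181.90610812510772
20 6 [ 476.9 -316.9   34.5]
40 10 [ 489.8 -316.6   49.8]
60 10 [ 504.3 -322.3   67.1]
80 12 [ 521.8 -326.6   91.6]
100 15 [ 539.8 -332.2  111.3]
120 17 [ 556.5 -336.5  128.4]
140 23 [ 572.4 -341.6  151.1]
160 48 [ 593.8 -350.1  175.1]
180 6 [ 596.4 -355.2  181.5]
rest 0 ((0.0, 0.0), (0.0, 0.0), 0.0)
```

```bash
cat >> h.py <<'E'
from scipy.spatial.transform import Rotation as Ro
def tool(head,tilt,yh):
    "z tilted by tilt from down toward heading; y horizontal at heading yh (deg)"
    a,t,b=np.radians([head,tilt,yh]); z=np.array([np.sin(t)*np.cos(a),np.sin(t)*np.sin(a),-np.cos(t)]); y=np.array([np.cos(b),np.sin(b),0]); y-=z*(y@z); y/=np.linalg.norm(y)
    return np.stack([np.cross(y,z),y,z],1)
def cmd(grasp,Rt,back=0,base=None):
    o=ctrl.get_obs(); w,x,y,z=o['eef_rot']; R0=Ro.from_quat([x,y,z,w]).as_matrix(); p0=o['tcp_pos']
    if base: p0,R0=base
    p=np.array(grasp)+Rt[:,2]*(ctrl.grip_point_offset-back)
    d=R0.T@(p-p0)/300; r=Ro.from_matrix(R0.T@Rt).as_rotvec()/(np.pi/2)
    print('t',round(o['t'],2),'tcp target',p.round(1),'d',d.round(4),'w',r.round(4)); return p,Rt
E
python3 - <<'E'
from h import *
R=tool(-17.1,20,-107.1); cmd([563,-342.6,136],R,100)
P,p=cloud('t0')
for n,a in(('bigcup',(348,297,386,335)),('smallcup',(378,230,398,250)),('mug',(460,190,510,232))):
    q=P[a[1]:a[3],a[0]:a[2]].reshape(-1,3); q=q[q[:,2]>15]; print(n,q[:,2].max(),q.min(0),q.max(0))
print(ctrl.grip_point_offset)
E
```

```text
t 0.1 tcp target [ 536.4 -334.4  212.4] d [ 1.2218 -0.1984  0.061 ] w [-0.078   0.2136  0.4366]
bigcup 113.07309026945427 [ 370.76364345 -149.97255766   15.51257591] [454.32379088 -67.6443306  113.07309027]
smallcup 54.81663771115541 [ 593.44167747 -172.85328559   15.07858492] [ 620.15831444 -146.55791853   54.81663771]
mug 177.89205957920638 [ 598.41891449 -456.41847151   15.17200838] [ 726.86835233 -352.05353757  177.89205958]
18.700000000000003
```

Call:
{"api": "play_rows", "payload": {"commands": [{"dx": 0.9,"dy": -0.15,"dz": 0,"wx": -0.078,"wy": 0.2136,"wz": 0.4366},{"dx": 0.9,"dy": -0.15,"dz": 0,"wx": -0.078,"wy": 0.2136,"wz": 0.4366},{"dx": 0.9,"dy": -0.15,"dz": 0,"wx": -0.078,"wy": 0.2136,"wz": 0.4366},{"dx": 0.9,"dy": -0.15,"dz": 0,"wx": -0.078,"wy": 0.2136,"wz": 0.4366},{"dx": 0.9,"dy": -0.15,"dz": 0,"wx": -0.078,"wy": 0.2136,"wz": 0.4366},{"dx": 0.9,"dy": -0.15,"dz": 0,"wx": -0.078,"wy": 0.2136,"wz": 0.4366},{"dx": 0.9,"dy": -0.15,"dz": 0,"wx": -0.078,"wy": 0.2136,"wz": 0.4366},{"dx": 0.9,"dy": -0.15,"dz": 0,"wx": -0.078,"wy": 0.2136,"wz": 0.4366},{"dx": 0.9,"dy": -0.15,"dz": 0,"wx": -0.078,"wy": 0.2136,"wz": 0.4366}], "grip": 1}}

```text
t: 1.0
tcp_pos: [452.4, -386.1, 231.2]
eef_rot: [0.027, 0.974, -0.147, 0.172]
contact_force: [-0.2, -1.2, 0.9]
gripper_width: 1.0
gripper_force: 0.0
```

```bash
python3 - <<'E'
from h import *
print(ctrl.get_obs()['joint_positions'].round(2), ctrl.get_obs()['joint_vel'].round(2))
cap('wrist','w0')
R=tool(-17.1,20,-107.1); cmd([563,-342.6,136],R,100)
P,p=cloud('w0')
hsv=cv2.cvtColor(p,cv2.COLOR_RGB2HSV)
m=(P[...,2]>40)&(P[...,2]<190)&(hsv[...,1]<60)&(abs(P[...,0]-540)<75)&(abs(P[...,1]+335)<50)&(hsv[...,2]>70)
q=P[m]; print(len(q))
for z0 in range(40,190,20):
    s=q[(q[:,2]>=z0)&(q[:,2]<z0+20)]
    if len(s): print(z0,len(s),np.round(np.median(s,0),1))
E
```

```text
[-0.82  0.21  1.77  0.22  0.87  0.93] [-0.01  0.   -0.    0.   -0.    0.  ]
wrist {'fx': 407.24636531071405, 'fy': 407.24636531071405, 'cx': 316.05002114589524, 'cy': 240.14556798315502} [[-0.295, 0.955, -0.043, 474.961], [-0.956, -0.295, 0.014, -390.767], [0.001, 0.045, 0.999, 390.831], [0.0, 0.0, 0.0, 1.0]]
t 1.05 tcp target [ 536.4 -334.4  212.4] d [ 0.1823 -0.248   0.1329] w [ 0.0012 -0.0004 -0.0004]
4349
40 309 [ 488.9 -319.1   50.6]
60 372 [ 505.  -324.1   70.5]
80 441 [ 520.8 -329.4   90.7]
100 537 [ 536.6 -334.4  110.1]
120 659 [ 552.3 -340.2  130.4]
140 813 [ 568.5 -345.4  150.4]
160 1209 [ 585.5 -350.8  171.9]
180 9 [ 592.4 -351.7  180.3]
```

View pics/w0.png

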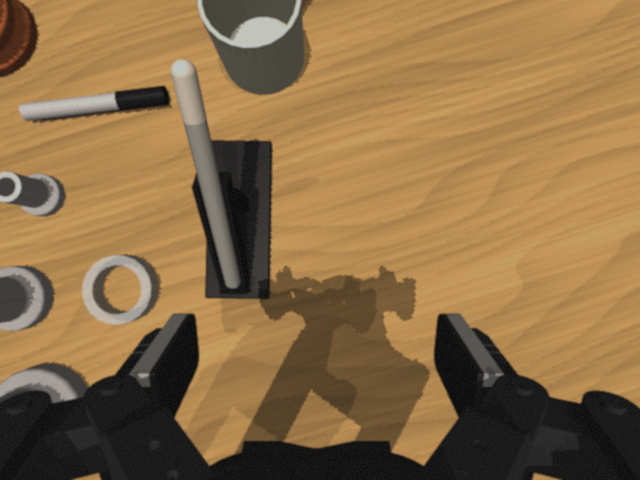

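The wrist view shows the rod running from (232,285) to its tip at (183,70), which agrees with the measured line. Next are the pre-grasp pose and the descent.

```bash
python3 - <<'E'
from h import *
R=tool(-17.7,20,-107.7); cmd([565,-343.5,136],R,90); cmd([565,-343.5,136],R,0)
E
```

```text
t 1.05 tcp target [ 541.8 -336.1  203. ] d [ 0.1891 -0.2481  0.1687] w [-0.0011 -0.0005  0.0059]
t 1.05 tcp target [ 571.1 -345.4  118.4] d [ 0.1888 -0.2475  0.4687] w [-0.0011 -0.0005  0.0059]
```

Call:
{"api": "play_rows", "payload": {"commands": [{"dx": 0.189,"dy": -0.248,"dz": 0,"wz": 0.006},{"dx": 0.189,"dy": -0.248,"dz": 0.05,"wz": 0.006},{"dx": 0.189,"dy": -0.248,"dz": 0.17,"wz": 0.006},{"dx": 0.189,"dy": -0.248,"dz": 0.28,"wz": 0.006},{"dx": 0.189,"dy": -0.248,"dz": 0.36,"wz": 0.006},{"dx": 0.189,"dy": -0.248,"dz": 0.43,"wz": 0.006},{"dx": 0.189,"dy": -0.248,"dz": 0.4687,"wz": 0.006},{"dx": 0.189,"dy": -0.248,"dz": 0.4687,"wz": 0.006},{"dx": 0.189,"dy": -0.248,"dz": 0.4687,"wz": 0.006}]}}

```text
invalid input
```

Call:
{"api": "play_rows", "payload": {"commands": [{},{},{},{},{},{},{},{},{},{},{},{}], "grip": -1, "grip_force": 50}}

```text
invalid input
```

```bash
python3 - <<'E'
from h import *
o=ctrl.get_obs(); print(o['joint_positions'].round(2),o['tcp_pos'],o['gripper_width'])
R=tool(-17.7,20,-107.7); cmd([565,-343.5,266],R,0); cap('scene','s1')
E
```

```text
[-0.82  0.21  1.77  0.22  0.87  0.93] [ 452.33845576 -386.30294873  231.22416569] 0.9995116072475249
t 1.05 tcp target [ 571.1 -345.4  248.4] d [ 0.3373 -0.2469  0.0616] w [-0.0011 -0.0005  0.0059]
scene {'fx': 497.38801306786377, 'fy': 497.38801306786377, 'cx': 317.449284724238, 'cy': 242.18580491923046} [[0.494, -0.676, 0.547, 1174.917], [0.869, 0.397, -0.295, -307.885], [-0.017, 0.621, 0.784, 974.644], [0.0, 0.0, 0.0, 1.0]]
```

Call:
{"api": "play_rows", "payload": {"commands": [{"dx": 0.189,"dy": -0.248,"dz": 0,"wx": 0,"wy": 0,"wz": 0.006},{"dx": 0.189,"dy": -0.248,"dz": 0.05,"wx": 0,"wy": 0,"wz": 0.006},{"dx": 0.189,"dy": -0.248,"dz": 0.17,"wx": 0,"wy": 0,"wz": 0.006},{"dx": 0.189,"dy": -0.248,"dz": 0.28,"wx": 0,"wy": 0,"wz": 0.006},{"dx": 0.189,"dy": -0.248,"dz": 0.36,"wx": 0,"wy": 0,"wz": 0.006},{"dx": 0.189,"dy": -0.248,"dz": 0.43,"wx": 0,"wy": 0,"wz": 0.006},{"dx": 0.189,"dy": -0.248,"dz": 0.4687,"wx": 0,"wy": 0,"wz": 0.006},{"dx": 0.189,"dy": -0.248,"dz": 0.4687,"wx": 0,"wy": 0,"wz": 0.006},{"dx": 0.189,"dy": -0.248,"dz": 0.4687,"wx": 0,"wy": 0,"wz": 0.006}]}}

```text
t: 2.0
tcp_pos: [571.9, -345.0, 119.3]
eef_rot: [0.026, 0.973, -0.151, 0.173]
contact_force: [-0.3, -0.2, -0.0]
gripper_width: 1.001
gripper_force: 0.0
```

```bash
python3 - <<'E'
from h import *
o=ctrl.get_obs(); print(o['joint_positions'].round(2),o['tcp_pos'],o['gripper_width'],o['contact_force'])
R=tool(-17.7,20,-107.7); cmd([565,-343.5,136],R,0); cap('wrist','w1')
E
```

```text
[-0.61  0.41  1.78  0.18  0.62  1.14] [ 571.91698895 -345.00400019  119.28609034] 1.0011676999346069 [-0.2756135  -0.24874368 -0.04094839]
t 2.0 tcp target [ 571.1 -345.4  118.4] d [-0.003   0.0022  0.0019] w [-0.0012 -0.0013  0.0002]
wrist {'fx': 407.24636531071405, 'fy': 407.24636531071405, 'cx': 316.05002114589524, 'cy': 240.14556798315502} [[-0.304, 0.952, -0.045, 594.002], [-0.953, -0.303, 0.012, -350.252], [-0.002, 0.047, 0.999, 278.978], [0.0, 0.0, 0.0, 1.0]]
```

View pics/w1.png

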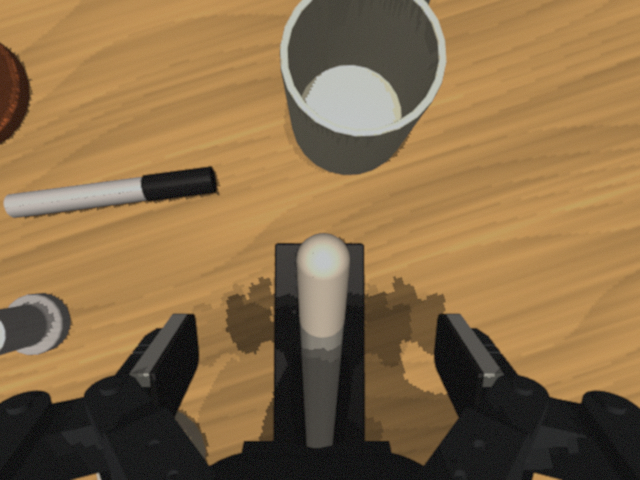

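The rod at (322,350) is centred between the fingers, so I'll close and lift.

Call:
{"api": "play_rows", "payload": {"commands": [{"dx": 0,"dy": 0,"dz": 0,"wx": 0,"wy": 0,"wz": 0},{"dx": 0,"dy": 0,"dz": 0,"wx": 0,"wy": 0,"wz": 0},{"dx": 0,"dy": 0,"dz": 0,"wx": 0,"wy": 0,"wz": 0},{"dx": 0,"dy": 0,"dz": 0,"wx": 0,"wy": 0,"wz": 0},{"dx": 0,"dy": 0,"dz": 0,"wx": 0,"wy": 0,"wz": 0},{"dx": 0,"dy": 0,"dz": 0,"wx": 0,"wy": 0,"wz": 0},{"dx": 0,"dy": 0,"dz": 0,"wx": 0,"wy": 0,"wz": 0},{"dx": 0,"dy": 0,"dz": 0,"wx": 0,"wy": 0,"wz": 0},{"dx": 0,"dy": 0,"dz": 0,"wx": 0,"wy": 0,"wz": 0},{"dx": 0,"dy": 0,"dz": 0,"wx": 0,"wy": 0,"wz": 0}], "grip": -1, "grip_force": 60}}

```text
t: 3.05
tcp_pos: [571.9, -345.0, 118.9]
eef_rot: [0.026, 0.973, -0.151, 0.173]
contact_force: [-2.4, -4.9, 2.7]
gripper_width: 0.144
gripper_force: 58.5
```

Call:
{"api": "play_rows", "payload": {"commands": [{"dx": 0.01,"dy": 0,"dz": -0.028,"wx": 0,"wy": 0,"wz": 0},{"dx": 0.03,"dy": 0,"dz": -0.08,"wx": 0,"wy": 0,"wz": 0},{"dx": 0.06,"dy": 0,"dz": -0.165,"wx": 0,"wy": 0,"wz": 0},{"dx": 0.1,"dy": 0,"dz": -0.275,"wx": 0,"wy": 0,"wz": 0},{"dx": 0.14,"dy": 0,"dz": -0.385,"wx": 0,"wy": 0,"wz": 0},{"dx": 0.165,"dy": 0,"dz": -0.455,"wx": 0,"wy": 0,"wz": 0},{"dx": 0.171,"dy": 0,"dz": -0.47,"wx": 0,"wy": 0,"wz": 0},{"dx": 0.171,"dy": 0,"dz": -0.47,"wx": 0,"wy": 0,"wz": 0},{"dx": 0.171,"dy": 0,"dz": -0.47,"wx": 0,"wy": 0,"wz": 0}]}}

```text
t: 3.95
tcp_pos: [570.8, -343.5, 266.0]
eef_rot: [0.024, 0.973, -0.151, 0.17]
contact_force: [-0.8, 0.6, -2.2]
gripper_width: 0.144
gripper_force: 58.6
```

```bash
python3 - <<'E'
from h import *
o=ctrl.get_obs(); print(o['contact_force'],o['gripper_width'])
R=tool(-17.7,60,-107.7); G=[522.5,-114.2]; b=cmd(G+[300],R)
cmd(G+[162],R,base=b)
cap('scene','s2')
P,p=cloud('s2'); w,x,y,z=o['eef_rot']; R0=Ro.from_quat([x,y,z,w]).as_matrix(); g=o['tcp_pos']-19*R0[:,2]; print('g',g)
hsv=cv2.cvtColor(p,cv2.COLOR_RGB2HSV)
cv2.imwrite('pics/s2c.png',cv2.resize(p[120:420,40:340,::-1],(600,600)))
E
```

```text
[-0.77535833  0.6020455  -2.16129761] 0.1443159334759834
t 3.95 tcp target [ 537.9 -119.1  290.6] d [-0.284  -0.6801 -0.187 ] w [-0.0026  0.4466 -0.0006]
t 3.95 tcp target [ 537.9 -119.1  152.6] d [-0.3984  0.      0.23  ] w [0. 0. 0.]
scene {'fx': 497.38801306786377, 'fy': 497.38801306786377, 'cx': 317.449284724238, 'cy': 242.18580491923046} [[0.494, -0.676, 0.547, 1174.917], [0.869, 0.397, -0.295, -307.885], [-0.017, 0.621, 0.784, 974.644], [0.0, 0.0, 0.0, 1.0]]
g [ 564.65675366 -341.61310392  283.86290837]
```

View pics/s2c.png

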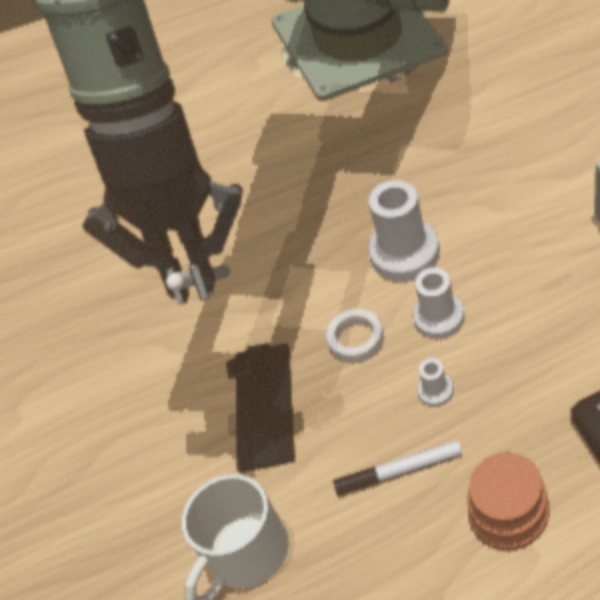

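The rod is held, with its tip at crop position (175,282). Next I'll stand it upright above the cup.

Call:
{"api": "play_rows", "payload": {"commands": [{"dx": -0.015,"dy": -0.034,"dz": -0.01,"wx": 0,"wy": 0.022,"wz": 0},{"dx": -0.05,"dy": -0.12,"dz": -0.033,"wx": 0,"wy": 0.08,"wz": 0},{"dx": -0.1,"dy": -0.24,"dz": -0.066,"wx": 0,"wy": 0.157,"wz": 0},{"dx": -0.15,"dy": -0.36,"dz": -0.1,"wx": 0,"wy": 0.236,"wz": 0},{"dx": -0.2,"dy": -0.48,"dz": -0.132,"wx": 0,"wy": 0.315,"wz": 0},{"dx": -0.245,"dy": -0.59,"dz": -0.16,"wx": 0,"wy": 0.385,"wz": 0},{"dx": -0.275,"dy": -0.66,"dz": -0.18,"wx": 0,"wy": 0.43,"wz": 0},{"dx": -0.284,"dy": -0.68,"dz": -0.187,"wx": -0.0026,"wy": 0.4466,"wz": 0},{"dx": -0.284,"dy": -0.68,"dz": -0.187,"wx": -0.0026,"wy": 0.4466,"wz": 0},{"dx": -0.284,"dy": -0.68,"dz": -0.187,"wx": -0.0026,"wy": 0.4466,"wz": 0},{"dx": -0.284,"dy": -0.68,"dz": -0.187,"wx": -0.0026,"wy": 0.4466,"wz": 0}]}}

```text
t: 5.1
tcp_pos: [524.8, -161.4, 316.1]
eef_rot: [0.119, 0.876, -0.085, 0.46]
contact_force: [1.0, -0.6, -2.1]
gripper_width: 0.145
gripper_force: 58.9
```

```bash
python3 - <<'E'
from h import *
o=ctrl.get_obs(); print(o['joint_positions'].round(2),o['gripper_width'])
R=tool(-17.7,60,-107.7); cmd([522.5,-114.2,300],R)
cap('scene','s3');cap('top','t3')
for f,a in(('s3',(190,60,330,300)),('t3',(320,200,420,330))):
    P,p=cloud(f); hsv=cv2.cvtColor(p,cv2.COLOR_RGB2HSV)
    m=(P[...,2]>130)&(P[...,2]<380)&(np.hypot(P[...,0]-522,P[...,1]+114)<50)
    q=P[m]; c=hsv[m]
    for z0 in range(130,380,20):
        k=(q[:,2]>=z0)&(q[:,2]<z0+20)&(c[:,2]>60)
        if k.sum(): print(f,z0,k.sum(),np.median(q[k],0).round(1),np.ptp(q[k],0).round(0))
p=np.load('s3.npz')['p']; cv2.imwrite('pics/s3c.png',cv2.resize(p[60:360,130:430,::-1],(600,600)))
E
```

```text
[-0.29 -0.1   2.22 -0.99  0.06  2.44] 0.14472233726447362
t 5.1 tcp target [ 537.9 -119.1  290.6] d [-0.0512 -0.1571  0.0403] w [0.0197 0.0375 0.0854]
scene {'fx': 497.38801306786377, 'fy': 497.38801306786377, 'cx': 317.449284724238, 'cy': 242.18580491923046} [[0.494, -0.676, 0.547, 1174.917], [0.869, 0.397, -0.295, -307.885], [-0.017, 0.621, 0.784, 974.644], [0.0, 0.0, 0.0, 1.0]]
top {'fx': 450.31101951252384, 'fy': 450.31101951252384, 'cx': 323.6527784890385, 'cy': 248.81897105453947} [[0.017, 0.984, -0.177, 377.073], [-1.0, 0.02, 0.016, 19.052], [0.02, 0.176, 0.984, 1146.717], [0.0, 0.0, 0.0, 1.0]]
s3 230 2 [ 508.7 -161.5  246.6] [0. 0. 3.]
s3 250 13 [ 509.4 -160.1  261.9] [ 3.  5. 17.]
s3 270 27 [ 511.6 -159.3  282.3] [ 7.  9. 19.]
s3 290 37 [ 513.  -158.8  301.8] [ 8. 10. 19.]
s3 310 114 [ 520.7 -152.5  324.1] [40. 47. 19.]
s3 330 256 [ 506.8 -138.6  340.9] [45. 71. 20.]
s3 350 299 [ 490.9 -125.2  358.6] [50. 76. 20.]
s3 370 68 [ 516.6 -148.6  374.7] [50. 38. 10.]
t3 310 15 [ 525.4 -151.8  326.2] [15. 18.  8.]
t3 330 34 [ 503.9 -145.1  340.4] [22. 47. 17.]
t3 350 16 [ 504.2 -152.6  357.2] [24. 70. 18.]
t3 370 52 [ 511.1 -151.9  375.7] [14. 13.  9.]
```

View pics/s3c.png

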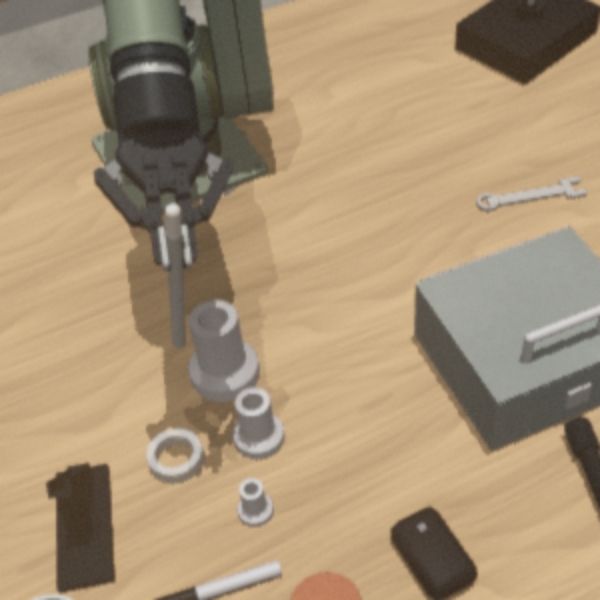

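The arm is stuck near its wrist singularity (q5 ≈ 0.06). A vertical rod can be held from any heading, so I'll approach from heading +30°, going through a steeper intermediate pose.

```bash
python3 - <<'E'
from h import *
cmd([505,-170,330],tool(5,30,-85))
E
```

```text
t 5.2 tcp target [ 514.3 -169.2  313.8] d [-0.0211  0.0258 -0.0164] w [ 0.2167 -0.2742 -0.11  ]
```

Call:
{"api": "play_rows", "payload": {"commands": [{"dx": 0,"dy": 0,"dz": 0,"wx": 0.03,"wy": -0.04,"wz": -0.015},{"dx": -0.005,"dy": 0.006,"dz": -0.005,"wx": 0.08,"wy": -0.1,"wz": -0.04},{"dx": -0.01,"dy": 0.013,"dz": -0.01,"wx": 0.13,"wy": -0.165,"wz": -0.066},{"dx": -0.015,"dy": 0.02,"dz": -0.016,"wx": 0.18,"wy": -0.23,"wz": -0.09},{"dx": -0.02,"dy": 0.026,"dz": -0.016,"wx": 0.217,"wy": -0.274,"wz": -0.11},{"dx": -0.02,"dy": 0.026,"dz": -0.016,"wx": 0.217,"wy": -0.274,"wz": -0.11},{"dx": -0.02,"dy": 0.026,"dz": -0.016,"wx": 0.217,"wy": -0.274,"wz": -0.11},{"dx": -0.02,"dy": 0.026,"dz": -0.016,"wx": 0.217,"wy": -0.274,"wz": -0.11},{"dx": -0.02,"dy": 0.026,"dz": -0.016,"wx": 0.217,"wy": -0.274,"wz": -0.11},{"dx": -0.02,"dy": 0.026,"dz": -0.016,"wx": 0.217,"wy": -0.274,"wz": -0.11}]}}

```text
t: 6.2
tcp_pos: [516.5, -169.2, 314.8]
eef_rot: [-0.012, 0.964, 0.041, 0.261]
contact_force: [0.2, 1.1, -2.6]
gripper_width: 0.141
gripper_force: 59.0
```

```bash
python3 - <<'E'
from h import *
o=ctrl.get_obs(); print(o['joint_positions'].round(2),o['gripper_width'])
cmd([505,-170,330],tool(5,30,-85))
cmd([522.5,-114.2,300],tool(30,60,-60))
E
```

```text
[-0.5   0.01  1.84  0.38  0.87  0.8 ] 0.1411186456686309
t 6.2 tcp target [ 514.3 -169.2  313.8] d [-0.0078 -0.0006 -0.0007] w [-0.0008 -0.0031 -0.0021]
t 6.2 tcp target [ 536.5 -106.1  290.6] d [ 0.0321 -0.2036  0.1126] w [ 0.1988  0.3245 -0.2003]
```

Call:
{"api": "play_rows", "payload": {"commands": [{"dx": 0.003,"dy": -0.02,"dz": 0.011,"wx": 0.02,"wy": 0.033,"wz": -0.02},{"dx": 0.008,"dy": -0.05,"dz": 0.028,"wx": 0.05,"wy": 0.08,"wz": -0.05},{"dx": 0.014,"dy": -0.09,"dz": 0.05,"wx": 0.088,"wy": 0.143,"wz": -0.088},{"dx": 0.02,"dy": -0.13,"dz": 0.072,"wx": 0.127,"wy": 0.207,"wz": -0.128},{"dx": 0.026,"dy": -0.17,"dz": 0.094,"wx": 0.166,"wy": 0.27,"wz": -0.167},{"dx": 0.032,"dy": -0.2,"dz": 0.11,"wx": 0.19,"wy": 0.31,"wz": -0.19},{"dx": 0.032,"dy": -0.2036,"dz": 0.1126,"wx": 0.1988,"wy": 0.3245,"wz": -0.2003},{"dx": 0.032,"dy": -0.2036,"dz": 0.1126,"wx": 0.1988,"wy": 0.3245,"wz": -0.2003},{"dx": 0.032,"dy": -0.2036,"dz": 0.1126,"wx": 0.1988,"wy": 0.3245,"wz": -0.2003},{"dx": 0.032,"dy": -0.2036,"dz": 0.1126,"wx": 0.1988,"wy": 0.3245,"wz": -0.2003},{"dx": 0.032,"dy": -0.2036,"dz": 0.1126,"wx": 0.1988,"wy": 0.3245,"wz": -0.2003}]}}

```text
t: 7.3
tcp_pos: [536.2, -105.7, 292.6]
eef_rot: [-0.128, 0.836, 0.226, 0.483]
contact_force: [0.3, -0.4, -2.0]
gripper_width: 0.142
gripper_force: 59.0
```

```bash
cat > rodmeas.py <<'E'
from h import *
import sys
o=ctrl.get_obs(); print(o['joint_positions'].round(2),o['gripper_width'])
f=sys.argv[1]; cap('scene',f)
P,p=cloud(f); w,x,y,z=o['eef_rot']; R0=Ro.from_quat([x,y,z,w]).as_matrix(); g=o['tcp_pos']-18.7*R0[:,2]; print('g',g.round(1))
hsv=cv2.cvtColor(p,cv2.COLOR_RGB2HSV)
for z0 in range(int(g[2])-150,int(g[2])+80,15):
    k=(P[...,2]>=z0)&(P[...,2]<z0+15)&(np.hypot(P[...,0]-g[0],P[...,1]-g[1])<32)&(hsv[...,1]<70)
    if k.sum(): print(z0,k.sum(),np.median(P[k],0).round(1),np.ptp(P[k],0).round(0))
u0,v0=[int(s) for s in sys.argv[2:4]]
cv2.imwrite(f'pics/{f}c.png',cv2.resize(p[v0:v0+200,u0:u0+200,::-1],(600,600)))
E
python3 rodmeas.py s4 160 110
python3 -c "
from h import *
b=cmd([522.5,-114.2,300],tool(30,60,-60))"
```

```text
[-0.72  0.12  2.11  1.3   1.01 -0.5 ] 0.1419976819993926
scene {'fx': 497.38801306786377, 'fy': 497.38801306786377, 'cx': 317.449284724238, 'cy': 242.18580491923046} [[0.494, -0.676, 0.547, 1174.917], [0.869, 0.397, -0.295, -307.885], [-0.017, 0.621, 0.784, 974.644], [0.0, 0.0, 0.0, 1.0]]
g [ 522.2 -113.8  302. ]
151 13 [ 527.5 -119.2  162.4] [ 7. 10.  8.]
166 30 [ 527.4 -117.3  172.2] [ 9. 12. 14.]
181 32 [ 527.2 -117.2  188. ] [11. 12. 15.]
196 31 [ 527.6 -117.4  203.7] [ 9. 12. 14.]
211 32 [ 528.1 -116.7  219.8] [ 7. 11. 14.]
226 31 [ 527.6 -116.9  233.6] [10. 12. 13.]
241 34 [ 527.5 -117.1  247.2] [ 9. 12. 15.]
256 35 [ 528.1 -116.4  262.9] [ 7. 12. 15.]
271 11 [ 527.9 -117.1  273.5] [12. 12. 14.]
286 30 [ 539.5 -117.3  296.2] [23. 32. 15.]
301 214 [ 529.  -116.9  309.6] [51. 46. 15.]
316 163 [ 518.5 -128.2  324.2] [40. 37. 15.]
331 80 [ 524.5 -118.1  335.3] [41. 35. 15.]
346 46 [ 525.3 -114.6  352.2] [13. 13. 10.]
t 7.35 tcp target [ 536.5 -106.1  290.6] d [-0.0054  0.0014  0.0037] w [-0.0004  0.0006  0.0028]
```

View pics/s4c.png

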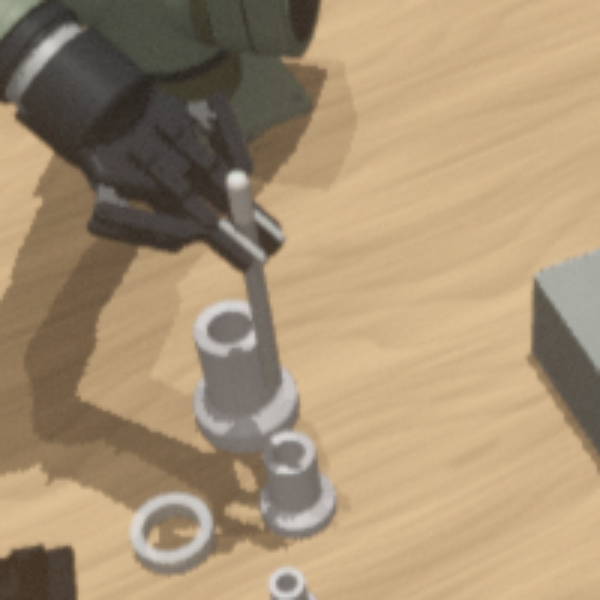

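The rod hangs vertical at crop position (265,330), with its axis within about 2 mm of the cup's. Now I'll lower it.

```bash
python3 - <<'E'
from h import *
R=tool(30,60,-60)
for z in(302,222,162): cmd([523,-113,z],R)
E
```

```text
t 7.35 tcp target [ 537.  -104.9  292.6] d [ 0.0022 -0.0012  0.0033] w [-0.0004  0.0006  0.0028]
t 7.35 tcp target [ 537.  -104.9  212.6] d [-0.2287 -0.0021  0.1369] w [-0.0004  0.0006  0.0028]
t 7.35 tcp target [ 537.  -104.9  152.6] d [-0.4018 -0.0028  0.237 ] w [-0.0004  0.0006  0.0028]
```

Call:
{"api": "play_rows", "payload": {"commands": [{"dx": 0.002,"dy": -0.001,"dz": 0.003,"wx": 0,"wy": 0,"wz": 0},{"dx": -0.04,"dy": -0.001,"dz": 0.028,"wx": 0,"wy": 0,"wz": 0},{"dx": -0.11,"dy": -0.002,"dz": 0.068,"wx": 0,"wy": 0,"wz": 0},{"dx": -0.17,"dy": -0.002,"dz": 0.103,"wx": 0,"wy": 0,"wz": 0},{"dx": -0.21,"dy": -0.002,"dz": 0.126,"wx": 0,"wy": 0,"wz": 0},{"dx": -0.229,"dy": -0.002,"dz": 0.137,"wx": 0,"wy": 0,"wz": 0},{"dx": -0.229,"dy": -0.002,"dz": 0.137,"wx": 0,"wy": 0,"wz": 0},{"dx": -0.229,"dy": -0.002,"dz": 0.137,"wx": 0,"wy": 0,"wz": 0},{"dx": -0.229,"dy": -0.002,"dz": 0.137,"wx": 0,"wy": 0,"wz": 0}]}}

```text
t: 8.25
tcp_pos: [537.3, -105.4, 212.9]
eef_rot: [-0.128, 0.836, 0.226, 0.483]
contact_force: [0.2, -0.6, -1.5]
gripper_width: 0.143
gripper_force: 59.0
```

```bash
python3 rodmeas.py s5 190 130 | head -12
python3 - <<'E'
from h import *
cmd([523,-113,162],tool(30,60,-60))
E
```

```text
[-0.71  0.25  2.22  1.46  0.97 -0.78] 0.1428882742330932
scene {'fx': 497.38801306786377, 'fy': 497.38801306786377, 'cx': 317.449284724238, 'cy': 242.18580491923046} [[0.494, -0.676, 0.547, 1174.917], [0.869, 0.397, -0.295, -307.885], [-0.017, 0.621, 0.784, 974.644], [0.0, 0.0, 0.0, 1.0]]
g [ 523.3 -113.5  222.2]
72 115 [ 528.7 -117.    75. ] [39. 39. 13.]
87 27 [ 529.3 -116.9   95.8] [ 7. 13. 15.]
102 24 [ 528.3 -116.7  111.4] [ 9. 13. 14.]
117 25 [ 528.9 -116.2  124.6] [10. 13. 13.]
132 30 [ 528.9 -116.2  140.3] [ 8. 11. 14.]
147 26 [ 527.8 -116.   154.4] [ 7. 13. 15.]
162 33 [ 528.7 -115.6  170.3] [ 8. 12. 15.]
177 28 [ 528.8 -117.1  185.4] [ 9. 11. 14.]
192 6 [ 530.6 -117.   197. ] [ 9. 15. 13.]
t 8.3 tcp target [ 537.  -104.9  152.6] d [-0.1736 -0.0024  0.1005] w [-0.0002  0.0001  0.0028]
```

View pics/s5c.png

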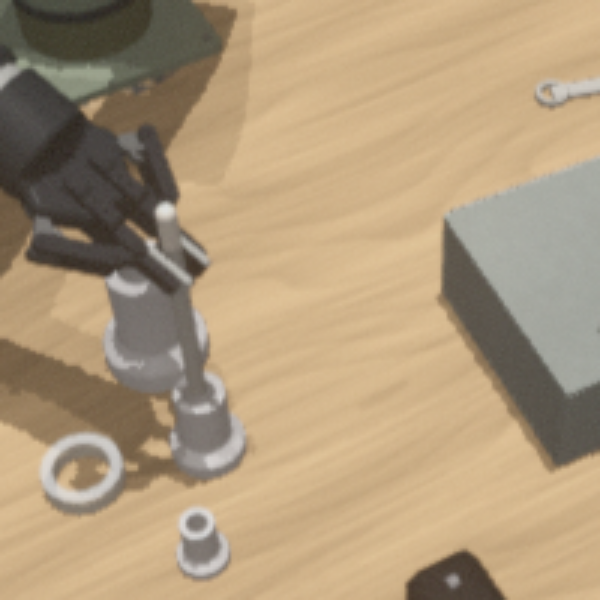

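The rod's foot is centred in the mouth of the cup at crop position (200,392). I'll lower it the rest of the way.

Call:
{"api": "play_rows", "payload": {"commands": [{"dx": -0.02,"dy": -0.002,"dz": 0.012,"wx": 0,"wy": 0,"wz": 0},{"dx": -0.055,"dy": -0.002,"dz": 0.032,"wx": 0,"wy": 0,"wz": 0},{"dx": -0.09,"dy": -0.002,"dz": 0.052,"wx": 0,"wy": 0,"wz": 0},{"dx": -0.125,"dy": -0.002,"dz": 0.072,"wx": 0,"wy": 0,"wz": 0},{"dx": -0.155,"dy": -0.002,"dz": 0.09,"wx": 0,"wy": 0,"wz": 0},{"dx": -0.174,"dy": -0.002,"dz": 0.1,"wx": 0,"wy": 0,"wz": 0},{"dx": -0.174,"dy": -0.002,"dz": 0.1,"wx": 0,"wy": 0,"wz": 0},{"dx": -0.174,"dy": -0.002,"dz": 0.1,"wx": 0,"wy": 0,"wz": 0}]}}

```text
t: 9.1
tcp_pos: [536.6, -104.8, 151.8]
eef_rot: [-0.129, 0.836, 0.226, 0.483]
contact_force: [-0.2, 1.0, -0.4]
gripper_width: 0.144
gripper_force: 59.1
```

Call:
{"api": "play_rows", "payload": {"commands": [{"dx": 0,"dy": 0,"dz": 0,"wx": 0,"wy": 0,"wz": 0},{"dx": 0,"dy": 0,"dz": 0,"wx": 0,"wy": 0,"wz": 0},{"dx": 0,"dy": 0,"dz": 0,"wx": 0,"wy": 0,"wz": 0},{"dx": 0,"dy": 0,"dz": 0,"wx": 0,"wy": 0,"wz": 0},{"dx": 0,"dy": 0,"dz": 0,"wx": 0,"wy": 0,"wz": 0},{"dx": 0,"dy": 0,"dz": 0,"wx": 0,"wy": 0,"wz": 0},{"dx": 0,"dy": 0,"dz": 0,"wx": 0,"wy": 0,"wz": 0},{"dx": 0,"dy": 0,"dz": 0,"wx": 0,"wy": 0,"wz": 0}], "grip": 1}}

```text
t: 9.9
tcp_pos: [536.5, -104.8, 151.7]
eef_rot: [-0.129, 0.836, 0.226, 0.483]
contact_force: [-0.5, -0.4, 0.5]
gripper_width: 1.001
gripper_force: 0.0
```

Call:
{"api": "play_rows", "payload": {"commands": [{"dx": 0,"dy": 0,"dz": -0.03,"wx": 0,"wy": 0,"wz": 0},{"dx": 0,"dy": 0,"dz": -0.1,"wx": 0,"wy": 0,"wz": 0},{"dx": 0,"dy": 0,"dz": -0.2,"wx": 0,"wy": 0,"wz": 0},{"dx": 0.03,"dy": 0,"dz": -0.3,"wx": 0,"wy": 0,"wz": 0},{"dx": 0.1,"dy": 0,"dz": -0.38,"wx": 0,"wy": 0,"wz": 0},{"dx": 0.2,"dy": 0,"dz": -0.44,"wx": 0,"wy": 0,"wz": 0},{"dx": 0.3,"dy": 0,"dz": -0.48,"wx": 0,"wy": 0,"wz": 0},{"dx": 0.4,"dy": 0,"dz": -0.5,"wx": 0,"wy": 0,"wz": 0},{"dx": 0.4,"dy": 0,"dz": -0.5,"wx": 0,"wy": 0,"wz": 0}]}}

```text
t: 10.8
tcp_pos: [476.7, -140.1, 335.1]
eef_rot: [-0.126, 0.835, 0.228, 0.485]
contact_force: [0.1, 0.0, 0.1]
gripper_width: 1.003
gripper_force: 0.0
```

```bash
python3 - <<'E'
from h import *
o=ctrl.get_obs(); print(o['joint_positions'].round(2),o['tcp_pos'].round(1),o['gripper_width'])
cap('scene','s6'); P,p=cloud('s6')
for z0 in range(70,230,15):
    k=(P[...,2]>=z0)&(P[...,2]<z0+15)&(np.hypot(P[...,0]-523,P[...,1]+114)<40)
    if k.sum(): print(z0,k.sum(),np.median(P[k],0).round(1),np.ptp(P[k],0).round(0))
# lid poses
a=np.radians(-4.5); bx=np.array([np.cos(a),np.sin(a),0]); H=np.array([644-160*bx[0],223.6-160*bx[1],90]); print('hinge',H)
cmd([644,223.6,131],tool(-4.5,0.01,-4.5),120)
cmd([644,223.6,131],tool(-4.5,0.01,175.5),120)
E
```

```text
[-0.89  0.04  2.08  1.18  1.19 -0.44] [ 476.7 -140.1  335.1] 1.0025546795096396
scene {'fx': 497.38801306786377, 'fy': 497.38801306786377, 'cx': 317.449284724238, 'cy': 242.18580491923046} [[0.494, -0.676, 0.547, 1174.917], [0.869, 0.397, -0.295, -307.885], [-0.017, 0.621, 0.784, 974.644], [0.0, 0.0, 0.0, 1.0]]
70 154 [ 528.9 -118.1   74.5] [42. 39. 14.]
85 27 [ 527.6 -116.    92.8] [11. 13. 15.]
100 26 [ 527.8 -115.4  107. ] [10. 12. 15.]
115 30 [ 527.9 -116.6  124.3] [ 8. 13. 15.]
130 24 [ 528.2 -115.7  137.8] [ 8. 11. 13.]
145 30 [ 527.9 -116.9  152.4] [ 8. 12. 14.]
160 28 [ 527.8 -115.9  166.4] [ 8. 13. 15.]
175 33 [ 527.6 -115.7  182.4] [10. 12. 15.]
190 35 [ 527.7 -116.1  198.6] [10. 14. 15.]
205 34 [ 526.2 -114.7  211.7] [10. 12. 10.]
hinge [484.4932266  236.15345532  90.        ]
t 10.85 tcp target [644.  223.6 232.3] d [ 0.2626 -0.7673  1.1108] w [ 0.3241 -0.6096 -0.5537]
t 10.85 tcp target [644.  223.6 232.3] d [ 0.2626 -0.7673  1.1108] w [-0.7103 -0.3776  1.2365]
```

View pics/s6.png

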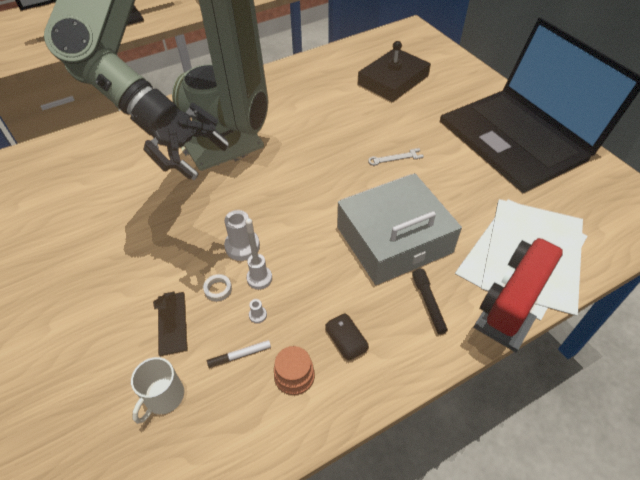

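The rod stands upright and released in the cup, its tip at z≈217. Now I'll go round to the lid, keeping inside the rod's radius and above it.

```bash
python3 - <<'E'
from h import *
b=cmd([450,130,350],tool(-4.5,0,-4.5))
c=cmd([644,223.6,131],tool(-4.5,-10,-4.5),120,base=b)
cmd([644,223.6,131],tool(-4.5,-10,-4.5),0,base=c)
E
```

```text
t 10.85 tcp target [450.  130.  331.3] d [ 0.1903 -0.8203  0.3258] w [ 0.3242 -0.6097 -0.5536]
t 10.85 tcp target [661.5 222.2 230.8] d [0.3618 0.6788 0.3351] w [ 0.1111 -0.      0.    ]
t 10.85 tcp target [640.8 223.9 112.6] d [-0.   0.   0.4] w [0. 0. 0.]
```

Call:
{"api": "play_rows", "payload": {"commands": [{"dx": 0.01,"dy": -0.04,"dz": 0.016,"wx": 0.03,"wy": -0.05,"wz": -0.05},{"dx": 0.03,"dy": -0.12,"dz": 0.048,"wx": 0.06,"wy": -0.11,"wz": -0.1},{"dx": 0.05,"dy": -0.22,"dz": 0.088,"wx": 0.09,"wy": -0.17,"wz": -0.155},{"dx": 0.075,"dy": -0.33,"dz": 0.13,"wx": 0.125,"wy": -0.235,"wz": -0.213},{"dx": 0.1,"dy": -0.44,"dz": 0.175,"wx": 0.16,"wy": -0.3,"wz": -0.273},{"dx": 0.127,"dy": -0.55,"dz": 0.218,"wx": 0.195,"wy": -0.367,"wz": -0.333},{"dx": 0.15,"dy": -0.65,"dz": 0.258,"wx": 0.23,"wy": -0.433,"wz": -0.393},{"dx": 0.17,"dy": -0.74,"dz": 0.294,"wx": 0.265,"wy": -0.5,"wz": -0.453},{"dx": 0.185,"dy": -0.8,"dz": 0.317,"wx": 0.3,"wy": -0.56,"wz": -0.51},{"dx": 0.19,"dy": -0.82,"dz": 0.326,"wx": 0.3242,"wy": -0.6097,"wz": -0.5536},{"dx": 0.19,"dy": -0.82,"dz": 0.326,"wx": 0.3242,"wy": -0.6097,"wz": -0.5536},{"dx": 0.19,"dy": -0.82,"dz": 0.326,"wx": 0.3242,"wy": -0.6097,"wz": -0.5536}]}}

```text
t: 12.05
tcp_pos: [449.8, 129.8, 329.0]
eef_rot: [-0.003, 0.735, 0.679, -0.001]
contact_force: [-0.6, -0.9, -0.4]
gripper_width: 1.0
gripper_force: 0.0
```

```bash
python3 - <<'E'
from h import *
o=ctrl.get_obs(); print(o['joint_positions'].round(2),o['tcp_pos'].round(1))
c=cmd([644,223.6,131],tool(-4.5,-10,-4.5),120)
E
```

```text
[0.25 0.1  1.61 0.   1.44 0.33] [449.8 129.8 329. ]
t 12.05 tcp target [661.5 222.2 230.8] d [0.3621 0.6812 0.3245] w [ 0.1073 -0.0019 -0.0002]
```

Call:
{"api": "play_rows", "payload": {"commands": [{"dx": 0.03,"dy": 0.06,"dz": 0.03,"wx": 0.01,"wy": 0,"wz": 0},{"dx": 0.09,"dy": 0.17,"dz": 0.08,"wx": 0.03,"wy": 0,"wz": 0},{"dx": 0.15,"dy": 0.29,"dz": 0.13,"wx": 0.045,"wy": 0,"wz": 0},{"dx": 0.22,"dy": 0.41,"dz": 0.19,"wx": 0.065,"wy": 0,"wz": 0},{"dx": 0.28,"dy": 0.53,"dz": 0.25,"wx": 0.085,"wy": 0,"wz": 0},{"dx": 0.34,"dy": 0.63,"dz": 0.3,"wx": 0.1,"wy": 0,"wz": 0},{"dx": 0.362,"dy": 0.68,"dz": 0.325,"wx": 0.107,"wy": -0.002,"wz": 0},{"dx": 0.362,"dy": 0.68,"dz": 0.325,"wx": 0.107,"wy": -0.002,"wz": 0},{"dx": 0.362,"dy": 0.68,"dz": 0.325,"wx": 0.107,"wy": -0.002,"wz": 0}]}}

```text
t: 12.95
tcp_pos: [661.6, 220.5, 232.7]
eef_rot: [-0.063, 0.733, 0.675, -0.058]
contact_force: [-0.4, -0.4, -0.4]
gripper_width: 0.999
gripper_force: 0.0
```

```bash
python3 - <<'E'
from h import *
o=ctrl.get_obs(); print(o['joint_positions'].round(2),o['tcp_pos'].round(1))
cap('wrist','w2'); P,p=cloud('w2')
m=(P[...,2]>124)&(P[...,2]<145)&(abs(P[...,0]-644)<25)&(abs(P[...,1]-223)<65)
q=P[m]; print(m.sum(),cv2.minAreaRect(q[:,:2].astype(np.float32)),np.percentile(q[:,2],[50,95]))
v,u=np.nonzero(m); print('px',u.min(),u.max(),v.min(),v.max())
cmd([644,223.6,131],tool(-4.5,-10,-4.5),0)
E
```

```text
[0.28 0.61 1.1  0.06 1.6  0.36] [661.6 220.5 232.7]
wrist {'fx': 407.24636531071405, 'fy': 407.24636531071405, 'cx': 316.05002114589524, 'cy': 240.14556798315502} [[0.982, 0.027, 0.187, 692.519], [-0.08, 0.955, 0.285, 296.862], [-0.171, -0.295, 0.94, 372.574], [0.0, 0.0, 0.0, 1.0]]
3194 ((644.0966186523438, 227.02890014648438), (110.35466766357422, 12.083931922912598), 85.884765625) [135.36914475 136.98003857]
px 305 326 145 316
t 13.0 tcp target [640.8 223.9 112.6] d [4.100e-03 3.000e-04 4.099e-01] w [ 0.0023 -0.0008 -0.0014]
```

View pics/w2.png

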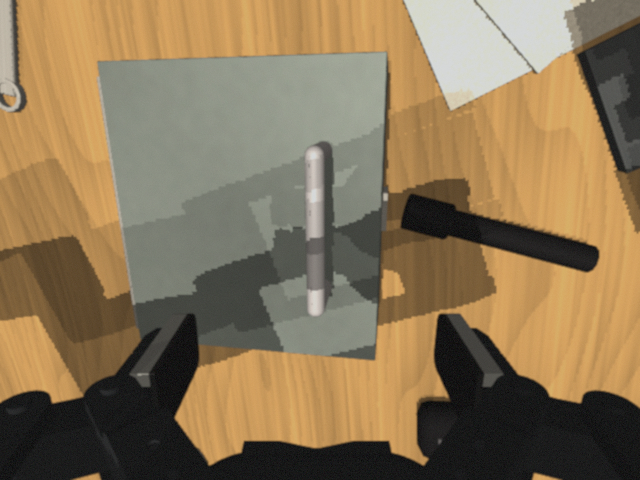

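The bar at (315,230) is confirmed at x=644, z≈131, so I'll descend and grip it.

Call:
{"api": "play_rows", "payload": {"commands": [{"dx": 0.004,"dy": 0,"dz": 0.05,"wx": 0.002,"wy": 0,"wz": 0},{"dx": 0.004,"dy": 0,"dz": 0.15,"wx": 0.002,"wy": 0,"wz": 0},{"dx": 0.004,"dy": 0,"dz": 0.25,"wx": 0.002,"wy": 0,"wz": 0},{"dx": 0.004,"dy": 0,"dz": 0.34,"wx": 0.002,"wy": 0,"wz": 0},{"dx": 0.004,"dy": 0,"dz": 0.39,"wx": 0.002,"wy": 0,"wz": 0},{"dx": 0.004,"dy": 0,"dz": 0.41,"wx": 0.002,"wy": 0,"wz": 0},{"dx": 0.004,"dy": 0,"dz": 0.41,"wx": 0.002,"wy": 0,"wz": 0},{"dx": 0.004,"dy": 0,"dz": 0.41,"wx": 0.002,"wy": 0,"wz": 0}]}}

```text
t: 13.8
tcp_pos: [641.8, 225.4, 113.7]
eef_rot: [-0.064, 0.732, 0.676, -0.057]
contact_force: [0.1, -0.3, 0.1]
gripper_width: 1.0
gripper_force: 0.0
```

Call:
{"api": "play_rows", "payload": {"commands": [{"dx": 0,"dy": 0,"dz": 0,"wx": 0,"wy": 0,"wz": 0},{"dx": 0,"dy": 0,"dz": 0,"wx": 0,"wy": 0,"wz": 0},{"dx": 0,"dy": 0,"dz": 0,"wx": 0,"wy": 0,"wz": 0},{"dx": 0,"dy": 0,"dz": 0,"wx": 0,"wy": 0,"wz": 0},{"dx": 0,"dy": 0,"dz": 0,"wx": 0,"wy": 0,"wz": 0},{"dx": 0,"dy": 0,"dz": 0,"wx": 0,"wy": 0,"wz": 0},{"dx": 0,"dy": 0,"dz": 0,"wx": 0,"wy": 0,"wz": 0},{"dx": 0,"dy": 0,"dz": 0,"wx": 0,"wy": 0,"wz": 0},{"dx": 0,"dy": 0,"dz": 0,"wx": 0,"wy": 0,"wz": 0},{"dx": 0,"dy": 0,"dz": 0,"wx": 0,"wy": 0,"wz": 0}], "grip": -1, "grip_force": 60}}

```text
t: 14.8
tcp_pos: [640.0, 225.7, 112.0]
eef_rot: [-0.065, 0.731, 0.676, -0.06]
contact_force: [-6.4, -0.2, 4.4]
gripper_width: 0.117
gripper_force: 58.5
```

```bash
python3 - <<'E'
from h import *
o=ctrl.get_obs(); w,x,y,z=o['eef_rot']; R0=Ro.from_quat([x,y,z,w]).as_matrix(); g=o['tcp_pos']-18.7*R0[:,2]
print(o['joint_positions'].round(2),'g',g.round(1))
a=np.radians(-4.5); bx=np.array([np.cos(a),np.sin(a),0]); by=np.array([-bx[1],bx[0],0])
H=g-160*bx; H[2]=g[2]-41
for t in np.array([.02,.08,.18,.3,.42,.54,.66,.78,.88,.95,1])*45:
    Q=Ro.from_rotvec(-by*np.radians(t)); p=H+Q.apply(o['tcp_pos']-H); Rt=Q.as_matrix()@R0
    print(round(t,1),(R0.T@(p-o['tcp_pos'])/300).round(3),(Ro.from_matrix(R0.T@Rt).as_rotvec()/(np.pi/2)).round(3))
E
```

```text
[0.29 0.65 1.33 0.07 1.33 0.35] g [643.3 225.4 130.4]
0.9 [ 0.    -0.003 -0.008] [-0.01 -0.   -0.  ]
3.6 [ 0.    -0.011 -0.031] [-0.04 -0.   -0.  ]
8.1 [ 0.    -0.028 -0.069] [-0.09 -0.   -0.  ]
13.5 [ 0.    -0.053 -0.112] [-0.15 -0.   -0.  ]
18.9 [ 0.    -0.081 -0.153] [-0.21 -0.   -0.  ]
24.3 [ 0.    -0.113 -0.191] [-0.27 -0.   -0.  ]
29.7 [ 0.    -0.148 -0.226] [-0.33 -0.   -0.  ]
35.1 [ 0.    -0.187 -0.258] [-0.39 -0.   -0.  ]
39.6 [ 0.    -0.221 -0.281] [-0.44 -0.   -0.  ]
42.8 [ 0.    -0.246 -0.296] [-0.475 -0.    -0.   ]
45.0 [ 0.    -0.264 -0.306] [-0.5 -0.  -0. ]
```

Call:
{"api": "play_rows", "payload": {"commands": [{"dx": 0,"dy": -0.003,"dz": -0.008,"wx": -0.01,"wy": 0,"wz": 0},{"dx": 0,"dy": -0.007,"dz": -0.019,"wx": -0.025,"wy": 0,"wz": 0},{"dx": 0,"dy": -0.011,"dz": -0.031,"wx": -0.04,"wy": 0,"wz": 0},{"dx": 0,"dy": -0.019,"dz": -0.05,"wx": -0.065,"wy": 0,"wz": 0},{"dx": 0,"dy": -0.028,"dz": -0.069,"wx": -0.09,"wy": 0,"wz": 0},{"dx": 0,"dy": -0.04,"dz": -0.091,"wx": -0.12,"wy": 0,"wz": 0},{"dx": 0,"dy": -0.053,"dz": -0.112,"wx": -0.15,"wy": 0,"wz": 0},{"dx": 0,"dy": -0.067,"dz": -0.133,"wx": -0.18,"wy": 0,"wz": 0},{"dx": 0,"dy": -0.076,"dz": -0.147,"wx": -0.2,"wy": 0,"wz": 0},{"dx": 0,"dy": -0.081,"dz": -0.153,"wx": -0.21,"wy": 0,"wz": 0},{"dx": 0,"dy": -0.081,"dz": -0.153,"wx": -0.21,"wy": 0,"wz": 0}]}}

```text
t: 15.9
tcp_pos: [624.7, 226.7, 161.4]
eef_rot: [0.057, 0.732, 0.677, 0.053]
contact_force: [-2.8, 0.7, -3.9]
gripper_width: 0.117
gripper_force: 59.0
```

```bash
cat > lid.py <<'E'
from h import *
o=ctrl.get_obs(); w,x,y,z=o['eef_rot']; R0=Ro.from_quat([x,y,z,w]).as_matrix(); g=o['tcp_pos']-18.7*R0[:,2]
a=np.radians(-4.5); bx=np.array([np.cos(a),np.sin(a),0]); by=np.array([-bx[1],bx[0],0])
H=np.array([643.7-160*bx[0],225.4-160*bx[1],90]); r=g-H
cur=np.degrees(np.arctan2(r[2],r@bx))-np.degrees(np.arctan2(41,160))
print(o['t'],o['joint_positions'].round(2),'g',g.round(1),'r',np.hypot(r[2],r@bx).round(1),'lid',cur.round(2),'F',o['contact_force'].round(1),'tilt',np.degrees(np.arctan2(R0[:,2]@bx,-R0[2,2])).round(1))
for t in np.linspace(cur,45,9)[1:]-cur:
    Q=Ro.from_rotvec(-by*np.radians(t)); p=H+Q.apply(o['tcp_pos']-H)
    print(round(t+cur,1),(R0.T@(p-o['tcp_pos'])/300).round(3),(Ro.from_matrix(R0.T@Q.as_matrix()@R0).as_rotvec()/(np.pi/2)).round(3))
E
python3 lid.py
```

```text
15.9 [ 0.36  0.44  1.57 -0.08  0.99  0.48] g [621.8 226.9 179.9] r 164.7 lid 18.72 F [-2.8  0.7 -3.9] tilt 8.9
22.0 [ 0.    -0.01  -0.028] [-0.037 -0.    -0.   ]
25.3 [ 0.    -0.022 -0.056] [-0.073 -0.    -0.   ]
28.6 [ 0.    -0.035 -0.083] [-0.11 -0.   -0.  ]
31.9 [ 0.   -0.05 -0.11] [-0.146 -0.    -0.   ]
35.1 [ 0.    -0.066 -0.135] [-0.183 -0.    -0.   ]
38.4 [ 0.    -0.084 -0.159] [-0.219 -0.    -0.   ]
41.7 [ 0.    -0.103 -0.183] [-0.256 -0.    -0.   ]
45.0 [ 0.    -0.124 -0.205] [-0.292 -0.    -0.   ]
```

The lid follows smoothly with low forces; I'll continue to 45°.

Call:
{"api": "play_rows", "payload": {"commands": [{"dx": 0,"dy": -0.004,"dz": -0.012,"wx": -0.016,"wy": 0,"wz": 0},{"dx": 0,"dy": -0.01,"dz": -0.028,"wx": -0.037,"wy": 0,"wz": 0},{"dx": 0,"dy": -0.022,"dz": -0.056,"wx": -0.073,"wy": 0,"wz": 0},{"dx": 0,"dy": -0.035,"dz": -0.083,"wx": -0.11,"wy": 0,"wz": 0},{"dx": 0,"dy": -0.05,"dz": -0.11,"wx": -0.146,"wy": 0,"wz": 0},{"dx": 0,"dy": -0.066,"dz": -0.135,"wx": -0.183,"wy": 0,"wz": 0},{"dx": 0,"dy": -0.084,"dz": -0.159,"wx": -0.219,"wy": 0,"wz": 0},{"dx": 0,"dy": -0.103,"dz": -0.183,"wx": -0.256,"wy": 0,"wz": 0},{"dx": 0,"dy": -0.116,"dz": -0.197,"wx": -0.278,"wy": 0,"wz": 0},{"dx": 0,"dy": -0.124,"dz": -0.205,"wx": -0.292,"wy": 0,"wz": 0},{"dx": 0,"dy": -0.124,"dz": -0.205,"wx": -0.292,"wy": 0,"wz": 0},{"dx": 0,"dy": -0.124,"dz": -0.205,"wx": -0.292,"wy": 0,"wz": 0}]}}

```text
t: 17.1
tcp_pos: [579.3, 230.0, 216.1]
eef_rot: [0.222, 0.7, 0.647, 0.205]
contact_force: [-0.9, -3.0, -3.7]
gripper_width: 0.116
gripper_force: 59.5
```

```bash
python3 lid.py; python3 - <<'E'
from h import *
cap('scene','s7'); P,p=cloud('s7')
cv2.imwrite('pics/s7v.png',p[:,:,::-1])
# lid plane: grey region above rim, between hinge and far edge
a=np.radians(-4.5); bx=np.array([np.cos(a),np.sin(a),0]); by=np.array([-bx[1],bx[0],0])
q=P.reshape(-1,3); c=np.array([482.8,238,0]); X=(q-c)@bx; Y=(q-c)@by; Z=q[:,2]
best=None
m=(X>5)&(X<150)&(abs(Y)<108)&(abs(Y)>60)&(Z>100)&(Z<250)&(abs(Z-90-X)<20)
s=m.copy()
for _ in range(5):
    k=np.polyfit(X[s],Z[s],1); s=m&(abs(Z-np.polyval(k,X))<4)
print('lid',m.sum(),s.sum(),k,np.degrees(np.arctan(k[0])))
for z0 in (90,130,170,205):
    k=(P[...,2]>=z0)&(P[...,2]<z0+15)&(np.hypot(P[...,0]-523,P[...,1]+114)<40)
    if k.sum(): print(z0,k.sum(),np.median(P[k],0).round(1))
E
```

```text
17.1 [ 0.53  0.21  1.92 -0.64  0.58  1.07] g [568.5 230.8 231.4] r 164.8 lid 44.72 F [-0.9 -3.  -3.7] tilt 35.2
44.8 [-0. -0. -0.] [-0.  0. -0.]
44.8 [-0.    -0.    -0.001] [-0.001  0.    -0.   ]
44.8 [-0.    -0.    -0.001] [-0.001  0.    -0.   ]
44.9 [-0.    -0.    -0.001] [-0.002  0.    -0.   ]
44.9 [-0.    -0.    -0.002] [-0.002  0.    -0.   ]
44.9 [-0.    -0.001 -0.002] [-0.002  0.    -0.   ]
45.0 [-0.    -0.001 -0.002] [-0.003  0.    -0.   ]
45.0 [-0.    -0.001 -0.002] [-0.003  0.    -0.   ]
scene {'fx': 497.38801306786377, 'fy': 497.38801306786377, 'cx': 317.449284724238, 'cy': 242.18580491923046} [[0.494, -0.676, 0.547, 1174.917], [0.869, 0.397, -0.295, -307.885], [-0.017, 0.621, 0.784, 974.644], [0.0, 0.0, 0.0, 1.0]]
lid 430 385 [ 0.97988135 97.57511938] 44.41780663373072
90 23 [ 528.2 -116.9   97.3]
130 27 [ 527.8 -116.   137.9]
170 29 [ 528.3 -116.7  178.3]
205 40 [ 525.8 -115.7  211.1]
```

View pics/s7v.png

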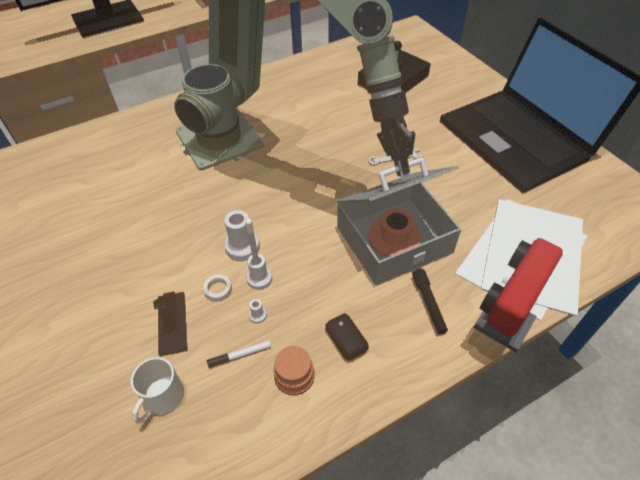

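The lid is open at about 44.5° and held, and the rod stands in the middle cup at (255,245). I'll make a small trim, let it settle and hand in.

Call:
{"api": "play_rows", "payload": {"commands": [{"dx": 0,"dy": -0.001,"dz": -0.003,"wx": -0.004,"wy": 0,"wz": 0},{"dx": 0,"dy": -0.001,"dz": -0.003,"wx": -0.004,"wy": 0,"wz": 0},{"dx": 0,"dy": -0.001,"dz": -0.003,"wx": -0.004,"wy": 0,"wz": 0},{"dx": 0,"dy": -0.001,"dz": -0.003,"wx": -0.004,"wy": 0,"wz": 0},{"dx": 0,"dy": -0.001,"dz": -0.003,"wx": -0.004,"wy": 0,"wz": 0},{"dx": 0,"dy": -0.001,"dz": -0.003,"wx": -0.004,"wy": 0,"wz": 0},{"dx": 0,"dy": -0.001,"dz": -0.003,"wx": -0.004,"wy": 0,"wz": 0},{"dx": 0,"dy": -0.001,"dz": -0.003,"wx": -0.004,"wy": 0,"wz": 0}]}}

```text
t: 17.95
tcp_pos: [578.5, 230.1, 216.7]
eef_rot: [0.224, 0.699, 0.646, 0.207]
contact_force: [0.4, -4.0, -2.5]
gripper_width: 0.116
gripper_force: 59.5
```

```bash
python3 lid.py | head -1; python3 -c "
from h import *
print(ctrl.get_obs()['joint_vel'].round(3)); print(ctrl.job_done())"
```

```text
17.95 [ 0.53  0.21  1.92 -0.65  0.58  1.09] g [567.6 230.9 231.9] r 164.8 lid 45.08 F [ 0.4 -4.  -2.5] tilt 35.6
[-0.001 -0.002 -0.     0.002  0.001 -0.   ]
the job is handed in; nothing more can be done
None
```

The job is handed in at about 18 s: the rod stands upright, white tip up and released, in the middle-sized cup, and the arm is holding the lid steady at about 45° (45.1° by the arm's pose).

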